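# Unlock the wrist collar of the red forearm

### The job

Unlock the wrist coupling of the red forearm: squeeze the two red tabs on its collar fully together and, keeping them squeezed, turn the collar counter-clockwise (seen from above) until its white pointer has gone from the white mark to the green mark. Then let go so that the tabs spring back out, and leave the collar of the blue forearm locked.

Things in the scene. Friction and masses are not known exactly. Their poses are not given: they have to be found in the camera images.
- red_tab_left: One of two upright red plates on the red forearm's collar: 28 mm wide, 9 thick, 40 tall (155 to 195 mm above the table). Origin: plate centre, 27.5 mm from the collar's vertical axis, which is midway between the tabs. y: from right tab to left, the squeezing line; z up; x to the white pointer. Own spring (3 N out, 7.5 N in), slides in 9 mm at most: outer faces 64 mm apart out, 46 mm in.
- red_tab_right: The opposite red tab, same size and axes, at -y. Both tabs must be in by more than 4 mm for the collar to turn. They stand on an aluminium disc (71 mm across, top 152 mm above the table, stud 16 mm across on its axis up to 171 mm) on a black housing (92 mm across, top at 145 mm), on a perforated red shell fixed upright on a round foot 136 mm across.
- red_collar (a joint): Turn of the red forearm's collar and its tabs about the vertical axis, rad, counter-clockwise from above positive. 0 (start): locked, white pointer at the housing's white mark. 1.05 (60 degrees): unlocked, at the green mark. End stop 1.22. Tabs out: locked at 0. Both in: turns with friction 0.05 N m. Let go past 0.84, the tabs spring out and catch there.
- blue_collar (a joint): The same for the blue forearm: identical but for its blue shell and blue tabs, about 0.2 to 0.5 m from the red one, on either side of it. It stays at 0.

How it is judged:
On the way, in this order (a step that is already met when the one before it is completed fails the run):
1. the two red tabs are squeezed together while the collar is still locked (distance between red_tab_left and red_tab_right below 0.047 m and value of joint red_collar below 0.2 rad), for 0.1 s.
2. the collar is turned to the green mark with the tabs squeezed (value of joint red_collar above 0.87 rad and distance between red_tab_left and red_tab_right below 0.049 m), for 0.1 s.
At the end, for the whole second after the job is handed in: The red collar stands at rest within 10 degrees of the green mark (joint above 0.87 rad; the end stop is at 1.22), its two tabs have sprung back out (centres more than 51.5 mm apart, 55 mm when fully out), and the blue collar is still locked (below 0.15 rad) (value of joint red_collar above 0.87 rad and distance between red_tab_left and red_tab_right above 0.0515 m and velocity of joint red_collar between -0.05 and 0.05 rad/s and value of joint blue_collar below 0.15 rad); the robot touches nothing.
It fails at once if the blue forearm's collar is turned (value of joint blue_collar above 0.15 rad).
It also fails if it takes over 32 s, if anything falls off the work surface, if the arm or the gripper's body presses on something with over 40 N, if the wrist force passes 120 N, or if a joint passes its speed limit or range.

### The arm

A 6-joint arm with a two-finger parallel gripper is mounted at the origin on the work surface. World frame = base frame: x ahead of the robot, y to its left, z up, the work surface at z = 0. Lengths are in m, angles in rad, forces in N, time in s.
With the tool pointing down it reaches from about 0.225 to 0.875 m from the base axis. Payload 3.4 kg.
Tool frame: the origin (TCP) lies at the very end of the fingers, on their centre line; the grasp point (between the pads) lies 19 mm behind it; x points along the fingers, y is the direction in which the jaws open and shut, and the axes are right-handed (so a half turn about x gives the same grasp; the last joint's range is limited). The gripper opens to 85 mm and grips with 20 to 120 N. Pads are 22 mm wide; open, the fingers measure 114 mm over their backs; the gripper's body (76 mm by 85 mm) begins 54 mm behind the grasp point. The pads swing forward as they close: fully open they stand 13 mm farther back than shut.
Start: joints at [-1.24, 0.276, 1.505, -0, 1.361, -0.121], TCP at [0.251, -0.517, 0.202] pointing down, gripper open.
Joint ranges: [-2.89, 2.89], [-0.75, 2.08], [0.22, 2.7], [-1.18, 4.32], [0.11, 2.71], [-2.7, 2.7]. Speed limits (rad/s): [2.57, 2.57, 3.14, 3.14, 3.14, 3.14].

### API

Orientations are given as a unit quaternion [w, x, y, z].
In Python, from rig import manip gives the robot as it stands. The module is installed in compiled form; this text tells all that it offers.
- The arm moves only by the tool play_rows, never from a script. Its argument "plan" is a list that holds one entry, the list of rows, each a list of 5 numbers: the closure, from 0 (fully open) to 1 (shut), then the shift along the tool's x, y, z in m, then the turn about the tool's x in degrees. A call has 1 to 12 rows; each row is the pose to reach, as a shift and turn from the pose measured when the call began, along the tool's axes at that moment; what a row does not reach only later rows make up. A row lasts 1/10 s, in which the tool goes at most 50 mm and 8.59 degrees, less where a joint would pass 70% of its speed; a pose out of reach is approached as far as the arm can. A call with a gripper value outside its range is refused whole. The fingers move at their own pace and stop on an object; "grip_force" is the grip in N (left out, the last holds). Time passes only in rows, so rows that repeat a pose let the fingers close. It gives the time, the measured TCP pose, the force and the opening at its end, in the units of the state.
- manip.get_state(): the state, without advancing time (a new reading comes with each control period).
- manip.get_image(name): name is "scene" or "top" or "wrist"; returns (picture, depth): 384x512x3 uint8, red, green, blue; 384x512 float32, m along the optical axis (not along the pixel's ray), 0 where there is no reading.
- manip.camera_params(name): a dict with "intrinsics" (3x3 intrinsics, pixels), "dist_coeffs" ([k1, k2, p1, p2, k3] as OpenCV has them; the pictures are not rectified), "R" (3x3) and "t" (3): a world point X has camera coordinates R X + t; the wrist camera has in their place "mount" (4x4, takes a point from camera to tool coordinates, whose origin is the TCP and whose axes are the tool frame's). Camera axes: x right, y down, z forward; pixel columns grow to the right and rows downward; lengths in m; the calibration is good to about 2 mm. A picture is of the moment at which its call begins: read the wrist's pose just before it. camera_params takes no time and is no camera call.
- manip.sign_off(): hands the job in, once; it reports no verdict.
The state is a dict: "clock": time; "qpos": joint angles; "qd": joint speeds; "effort": joint torques, N m; "position": TCP position; "ee_rot": TCP orientation; "contact_force": force on the tool from outside, world axes, zero at the start; "moment": the same for the moment, N m; "width": finger opening in m.
Only numpy, scipy, OpenCV 4.12 (cv2) and the standard library are available. Lean on these libraries where they do the work, as an engineer would, in place of code of your own. Each camera call takes 0.05 s, during which the arm holds its last target.

## Working session

There is one attempt and no reset: what is moved stays moved. The work goes in short steps, Python scripts to look and compute and a tool call to move; the robot and the scene stay as the last step left them, time stands still between calls to the robot, and variables do not carry over. Pictures are saved under pics/ and viewed, and the job is handed in when it is done.

Besides the shell and the picture viewer there is one more tool, called by a JSON object that holds its "name" and its "arguments". play_rows: Moves the arm, as the interface text tells. Its arguments: {"type":"object","properties":{"plan":{"type":"array","items":{"type":"array","items":{"type":"array","items":{"type":"number"}}}},"grip_force":{"type":"number"}},"required":["plan"]}

```bash
mkdir -p pics
python3 - <<'E'
from rig import manip
import cv2,numpy as np
s=manip.get_state();print(s)
for n in ["scene","top","wrist"]:
    im,d=manip.get_image(n);cv2.imwrite(f"pics/{n}0.png",im[:,:,::-1]);np.savez(f"{n}0.npz",im=im,d=d)
    p=manip.camera_params(n);print(n,p)
E
```

```text
{'clock': 0.0, 'qpos': array([-1.24002383e+00,  2.76625767e-01,  1.50614436e+00,  7.49572743e-06,
        1.36068504e+00, -1.21016905e-01]), 'qd': array([-7.15225498e-04,  2.22153054e-03, -1.92495371e-04,  1.64976228e-03,
       -2.68745291e-05,  5.71854251e-04]), 'effort': array([ 2.51268775e-04, -4.16775548e+01, -2.45810366e+01, -8.21627327e-05,
        1.07971145e-02,  1.43185747e-05]), 'position': array([ 0.25083029, -0.51676076,  0.20071773]), 'ee_rot': array([-0.1577209 , -0.68907557, -0.1590312 ,  0.68920828]), 'contact_force': array([0.23589455, 0.74938849, 0.83039346]), 'moment': array([-0.06863554,  0.01683063,  0.00948694]), 'width': 0.08555037764767416}
scene {'intrinsics': array([[480.41157418,   0.        , 257.5978119 ],
       [  0.        , 480.41157418, 191.62653579],
       [  0.        ,   0.        ,   1.        ]]), 'dist_coeffs': array([-0.04180198,  0.        ,  0.        ,  0.        ,  0.        ]), 'R': array([[-0.02018196,  0.99974074, -0.01054233],
       [ 0.77943483,  0.00912899, -0.6264168 ],
       [-0.62615815, -0.02085938, -0.779417  ]]), 't': array
[... 420 characters left out ...]
457775, -0.006277  , -0.98279787]]), 't': array([-0.02622494,  0.57505049,  0.78714247])}
wrist {'intrinsics': array([[321.73551964,   0.        , 254.88912899],
       [  0.        , 321.73551964, 193.08095886],
       [  0.        ,   0.        ,   1.        ]]), 'dist_coeffs': array([-0.0496347,  0.       ,  0.       ,  0.       ,  0.       ]), 'mount': array([[ 2.14334120e-04, -3.06723390e-01,  9.51798674e-01,
        -1.72674872e-01],
       [ 9.99999772e-01,  6.75848113e-04, -7.39194874e-06,
         3.90892901e-04],
       [-6.41004054e-04,  9.51798458e-01,  3.06723465e-01,
        -7.94831988e-02],
       [ 0.00000000e+00,  0.00000000e+00,  0.00000000e+00,
         1.00000000e+00]])}
```

View pics/scene0.png

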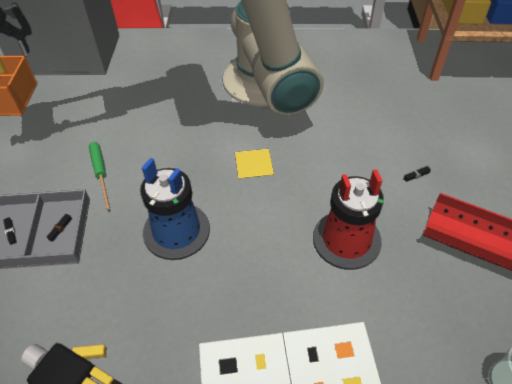

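View pics/top0.png

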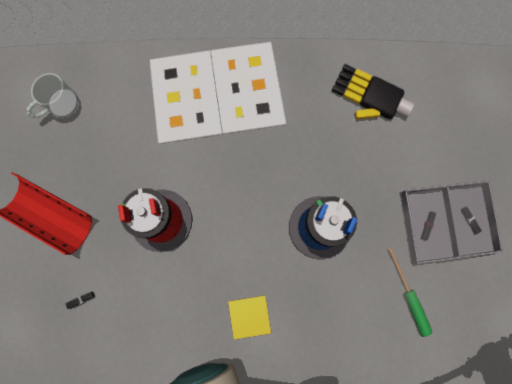

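View pics/wrist0.png

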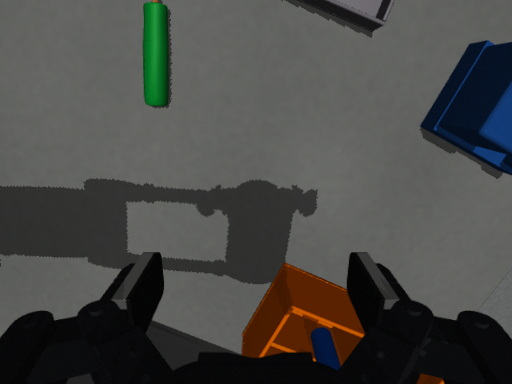

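The top view has the red collar at (142,211), with tabs at (125,213) and (155,206) and its pointer up at (140,192). The blue collar is at (333,221). In the scene view the red forearm is at (357,195). The wrist view shows neither forearm. I'll measure the red tabs next.

```bash
cat > h.py <<'E'
import numpy as np,cv2
from rig import manip
def world(n,d,pose=None):
    p=manip.camera_params(n);K=p["intrinsics"];D=p["dist_coeffs"]
    v,u=np.mgrid[:384,:512]
    r=cv2.undistortPoints(np.stack([u,v],-1).reshape(-1,1,2).astype(np.float64),K,D).reshape(384,512,2)
    c=np.dstack([r*d[...,None],d])
    if n=="wrist":
        from scipy.spatial.transform import Rotation as R
        M=p["mount"];t=c@M[:3,:3].T+M[:3,3]
        q=pose["ee_rot"];W=R.from_quat([q[1],q[2],q[3],q[0]]).as_matrix()
        return t@W.T+pose["position"]
    return (c-p["t"])@p["R"]
def tabs(n,im,d,pose=None,near=None):
    X=world(n,d,pose);h=cv2.cvtColor(im,cv2.COLOR_RGB2HSV)
    m=((h[...,0]<10)|(h[...,0]>170))&(h[...,1]>130)&(h[...,2]>50)&(d>0)&(X[...,2]>0.16)&(X[...,2]<0.21)
    if near is not None: m&=np.hypot(X[...,0]-near[0],X[...,1]-near[1])<0.06
    k,l,s,c=cv2.connectedComponentsWithStats(m.astype(np.uint8))
    out=[]
    for i in range(1,k):
        if s[i,4]<8: continue
        P=X[l==i];top=P[P[:,2]>P[:,2].max()-0.008]
        print(n,"area",s[i,4],"px",c[i].round(1),"zmax %.4f"%P[:,2].max(),"topmid",((top.min(0)+top.max(0))/2).round(4),"topmean",top.mean(0).round(4),"ext",np.ptp(top,axis=0).round(3))
    return X,m
E
python3 - <<'E'
from h import *
for n in ["top","scene"]:
    z=np.load(n+"0.npz");X,m=tabs(n,z["im"],z["d"])
    w=(z["im"].min(-1)>170)&(abs(X[...,2]-.15)<.012)
    # alu/stud : points above .163 not red
    h=cv2.cvtColor(z["im"],cv2.COLOR_RGB2HSV)
    s=(h[...,1]<60)&(X[...,2]>.163)&(X[...,2]<.18)&(z["d"]>0)&(X[...,1]>0.05)
    print("stud",X[s].mean(0),s.sum())
    c=z["im"][170:250,90:200] if n=="top" else z["im"][150:280,300:400]
    cv2.imwrite(f"pics/{n}_z.png",cv2.resize(c[:,:,::-1],None,fx=5,fy=5)[:600])
E
```

```text
top area 98 px [153.5 206.9] zmax 0.1986 topmid [0.5142 0.1477 0.195 ] topmean [0.5139 0.1471 0.1953] ext [0.024 0.012 0.007]
top area 155 px [123.5 213.4] zmax 0.1983 topmid [0.5029 0.2015 0.1944] topmean [0.5028 0.2011 0.1953] ext [0.026 0.013 0.008]
stud [0.50931725 0.17428568 0.17131682] 76
scene area 90 px [452.6  18.9] zmax 0.2090 topmid [-0.0042  0.4561  0.2052] topmean [-0.0018  0.4556  0.2048] ext [0.017 0.014 0.008]
scene area 198 px [375.4 181.7] zmax 0.1990 topmid [0.5026 0.2029 0.1951] topmean [0.5046 0.2025 0.1952] ext [0.029 0.011 0.008]
scene area 173 px [344.8 186.2] zmax 0.1980 topmid [0.5155 0.1492 0.194 ] topmean [0.516  0.1485 0.1946] ext [0.029 0.012 0.008]
stud [0.370781   0.16561251 0.17128805] 134
```

```bash
ls pics
```

```text
scene0.png
scene_z.png
top0.png
top_z.png
wrist0.png
```

```bash
cat >> h.py <<'E'
from scipy.spatial.transform import Rotation as R
def plan(target,yaw_y_deg):
    s=manip.get_state();q=s["ee_rot"];W=R.from_quat([q[1],q[2],q[3],q[0]]).as_matrix()
    print("pos",s["position"].round(4),"toolaxes",W.T.round(3).tolist(),"q6 %.3f"%s["qpos"][5],"F",s["contact_force"].round(1),"w %.4f t %.2f"%(s["width"],s["clock"]))
    yy=np.degrees(np.arctan2(W[1,1],W[0,1]));print("tool y yaw",yy.round(2),"turn about x:",-((yaw_y_deg-yy+90)%180-90))
    print("shift",(W.T@(np.array(target)-s["position"])).round(4))
E
python3 - <<'E'
from h import *
plan([.509,.175,.32],102.)
E
```

```text
pos [ 0.2509 -0.5169  0.2009] toolaxes [[-0.0, 0.001, -1.0], [0.437, -0.9, -0.001], [-0.9, -0.437, -0.0]] q6 -0.121 F [ 0.2 -0.2  0.5] w 0.0852 t 0.15
tool y yaw -64.11 turn about x: 13.887317846833753
shift [-0.1183 -0.51   -0.5343]
```

View pics/top_z.png

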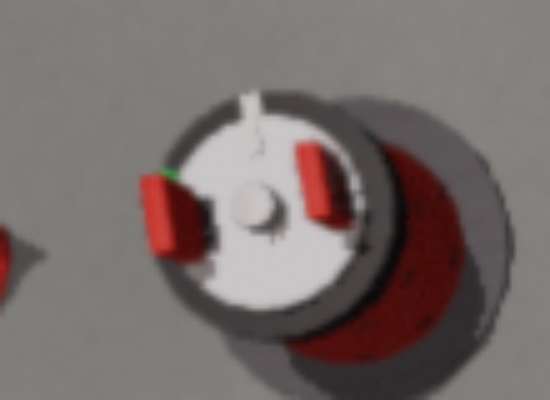

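The zoom shows the pointer at the white mark and tilted about 12°. This matches the tab line, and the 55 mm measured spacing agrees with the given size.

{"name": "play_rows", "arguments": {"plan": [[[0,-0.05,0,0,0],[0,-0.1,0,0,0],[0,-0.12,-0.03,-0.03,7],[0,-0.12,-0.06,-0.06,13.9],[0,-0.12,-0.09,-0.09,13.9],[0,-0.12,-0.12,-0.12,13.9],[0,-0.12,-0.15,-0.15,13.9],[0,-0.12,-0.18,-0.18,13.9],[0,-0.12,-0.21,-0.21,13.9],[0,-0.12,-0.24,-0.25,13.9],[0,-0.12,-0.27,-0.28,13.9],[0,-0.12,-0.3,-0.31,13.9]]], "grip_force": 40}}

```text
clock: 1.35
position: [0.399, -0.11, 0.3213]
ee_rot: [-0.073, -0.703, -0.074, 0.703]
contact_force: [0.8, -0.5, -0.1]
width: 0.086
```

Run:
```python
from h import *
plan([.509,.175,.32],102.)
```

```text
pos [ 0.399  -0.11    0.3213] toolaxes [[-0.0, 0.001, -1.0], [0.208, -0.978, -0.001], [-0.978, -0.208, 0.0]] q6 0.923 F [ 0.8 -0.5 -0.1] w 0.0860 t 1.35
tool y yaw -78.01 turn about x: -0.01145212531434936
shift [ 0.0016 -0.2559 -0.1668]
```

{"name": "play_rows", "arguments": {"plan": [[[0,0,-0.035,-0.023,0],[0,0,-0.07,-0.046,0],[0,0,-0.105,-0.069,0],[0,0,-0.14,-0.092,0],[0,0,-0.175,-0.115,0],[0,0,-0.21,-0.138,0],[0,0,-0.24,-0.157,0],[0,0,-0.256,-0.167,0],[0,0,-0.256,-0.167,0],[0,0,-0.256,-0.167,0]]]}}

```text
clock: 2.35
position: [0.5088, 0.1749, 0.3211]
ee_rot: [-0.074, -0.703, -0.074, 0.704]
contact_force: [-0.0, -0.2, -0.9]
width: 0.0854
```

Run:
```python
from h import *
s=manip.get_state();im,d=manip.get_image("wrist");cv2.imwrite("pics/w1.png",im[:,:,::-1])
X,m=tabs("wrist",im,d,s,near=(.509,.175))
h=cv2.cvtColor(im,cv2.COLOR_RGB2HSV)
k=(h[...,1]<60)&(X[...,2]>.166)&(X[...,2]<.176)&(d>0)&(np.hypot(X[...,0]-.509,X[...,1]-.175)<.03)
print("stud",X[k].mean(0),k.sum())
plan([.509,.175,.162],102.)
```

```text
wrist area 336 px [226.3 171.3] zmax 0.1975 topmid [0.5043 0.2028 0.1936] topmean [0.5054 0.2026 0.195 ] ext [0.028 0.013 0.008]
wrist area 309 px [282.6 171.2] zmax 0.1971 topmid [0.5162 0.1489 0.1935] topmean [0.5166 0.1491 0.1951] ext [0.027 0.014 0.007]
stud [0.51041133 0.17580328 0.17114176] 193
pos [0.5088 0.1744 0.3214] toolaxes [[-0.001, 0.0, -1.0], [0.207, -0.978, -0.001], [-0.978, -0.207, 0.001]] q6 1.562 F [ 0.7  0.5 -0.5] w 0.0858 t 2.40
tool y yaw -78.03 turn about x: -0.026315557541863654
shift [ 0.1594 -0.0004 -0.0006]
```

View pics/w1.png

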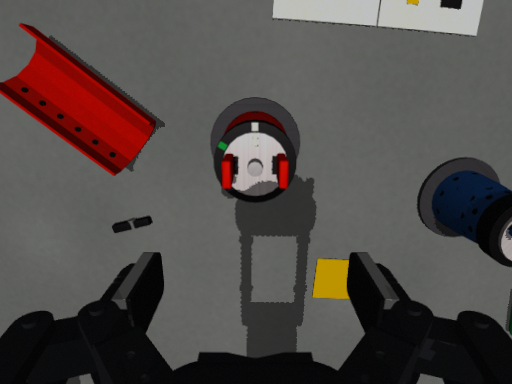

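The wrist view shows both red tabs, at (226,171) and (283,171), symmetric about the tool plane. The three views put the axis at (0.5095, 0.1755) and agree within 1–2 mm. I'll lower the tool now.

{"name": "play_rows", "arguments": {"plan": [[[0,0.03,0,-0.001,0],[0,0.06,-0.0005,-0.001,0],[0,0.09,-0.0005,-0.001,0],[0,0.11,-0.0005,-0.001,0],[0,0.125,-0.0005,-0.001,0],[0,0.14,-0.0005,-0.001,0],[0,0.15,-0.0005,-0.001,0],[0,0.158,-0.0005,-0.001,0],[0,0.158,-0.0005,-0.001,0]]]}}

```text
clock: 3.3
position: [0.5088, 0.1745, 0.1627]
ee_rot: [-0.073, -0.702, -0.074, 0.704]
contact_force: [0.2, -0.6, 0.9]
width: 0.0853
```

Run:
```python
from h import *
s=manip.get_state();im,d=manip.get_image("wrist");cv2.imwrite("pics/w2.png",im[:,:,::-1])
X,m=tabs("wrist",im,d,s,near=(.509,.175))
plan([.5095,.1755,.162],102.3)
```

```text
wrist area 1355 px [306.4 242. ] zmax 0.1968 topmid [0.5168 0.149  0.1928] topmean [0.5181 0.1496 0.1947] ext [0.028 0.014 0.008]
wrist area 1287 px [199.2 243.3] zmax 0.1972 topmid [0.5049 0.2025 0.1932] topmean [0.5065 0.2023 0.1948] ext [0.028 0.013 0.008]
wrist area 8 px [292.  241.5] zmax 0.1643 topmid [0.5075 0.1516 0.1634] topmean [0.5076 0.1516 0.1635] ext [0.004 0.001 0.002]
pos [0.5093 0.1748 0.1634] toolaxes [[-0.002, 0.0, -1.0], [0.207, -0.978, -0.001], [-0.978, -0.207, 0.001]] q6 1.563 F [ 0.6  0.  -0.6] w 0.0854 t 3.35
tool y yaw -78.06 turn about x: -0.3577457939613282
shift [ 0.0014 -0.0007 -0.0003]
```

View pics/w2.png

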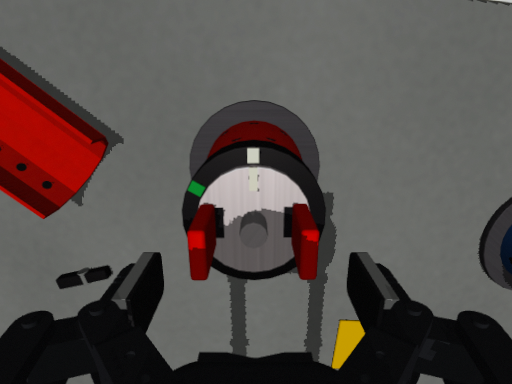

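The fingers look farther back than I expected, so I'll check the fingertip position with depth.

Run:
```python
from h import *
s=manip.get_state();im,d=manip.get_image("wrist")
X=world("wrist",d,s)
q=s["ee_rot"];W=R.from_quat([q[1],q[2],q[3],q[0]]).as_matrix()
T=(X-s["position"])@W
for r,c in [(256,161),(265,161),(275,161),(285,161),(293,160),(270,150),(260,140),(300,120),(256,350),(265,350),(285,350),(270,365),(215,312),(240,312),(270,312),(215,195),(270,195)]:
    print(r,c,im[r,c],T[r,c].round(4),"z",X[r,c,2].round(4))
```

```text
256 161 [66 67 65] [ 0.1629 -0.1103  0.1065] z 0.0007
265 161 [5 6 5] [-0.0439 -0.0427 -0.0035] z 0.2073
275 161 [6 5 7] [-0.0453 -0.0427  0.0008] z 0.2088
285 161 [4 5 5] [-0.0469 -0.0427  0.0051] z 0.2103
293 160 [4 4 5] [-0.0506 -0.0423  0.0068] z 0.2141
270 150 [6 6 6] [-0.0588 -0.0425 -0.01  ] z 0.2222
260 140 [58 60 58] [-0.0545 -0.0478 -0.0121] z 0.2179
300 120 [75 76 75] [-0.0804 -0.0461 -0.0112] z 0.2438
256 350 [6 6 7] [-0.0441  0.0431 -0.0083] z 0.2074
265 350 [6 6 5] [-0.0444  0.0434 -0.0039] z 0.2078
285 350 [6 6 6] [-0.0486  0.043   0.0039] z 0.212
270 365 [9 9 8] [-0.0616  0.0439 -0.0117] z 0.2249
215 312 [24 14 16] [ 0.0176  0.0365 -0.0036] z 0.1458
240 312 [197   5   0] [-0.0308  0.028  -0.0098] z 0.1942
270 312 [100   1   0] [-0.0327  0.0286  0.0057] z 0.1962
215 195 [33 16 17] [ 0.0183 -0.0381 -0.0033] z 0.1452
270 195 [100   2   0] [-0.0328 -0.0296  0.0058] z 0.1962
```

Run:
```python
from h import *
for n in ["scene","top"]:
    im,d=manip.get_image(n);np.savez(n+"1.npz",im=im,d=d)
    X=world(n,d);m=(d>0)&(np.hypot(X[...,0]-.5095,X[...,1]-.1755)<.09)&(X[...,2]>.15)
    r,c=np.where(m);print(n,r.min(),r.max(),c.min(),c.max())
    r0=max(r.mean()-55,0);c0=max(c.mean()-70,0)
    r0=int(r0);c0=int(c0);print(r0,c0)
    cv2.imwrite(f"pics/{n}1z.png",cv2.resize(im[r0:r0+110,c0:c0+140,::-1],None,fx=5,fy=5))
```

```text
scene 0 210 321 459
40 311
top 90 232 0 172
111 0
```

View pics/scene1z.png

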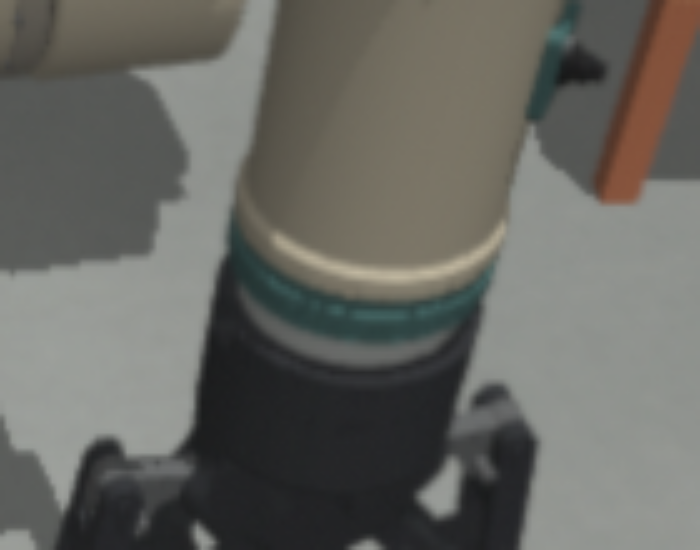

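View pics/top1z.png

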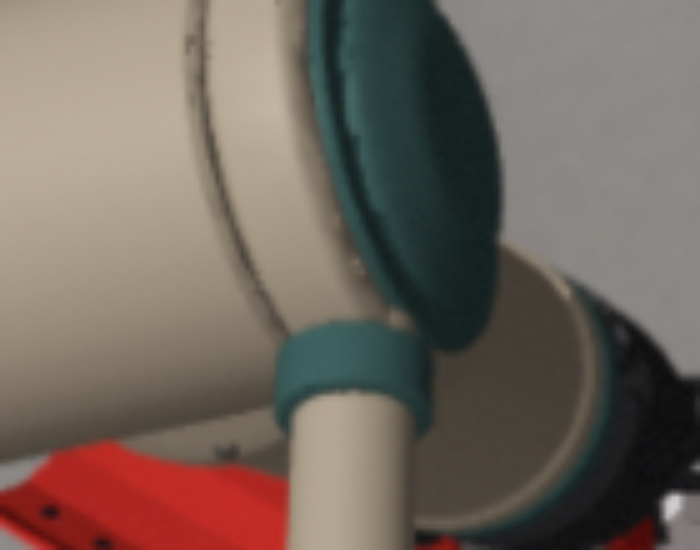

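Run:
```python
from h import *
z=np.load("scene1.npz");im=z["im"]
cv2.imwrite("pics/scene1y.png",cv2.resize(im[115:225,295:435,::-1],None,fx=5,fy=5,interpolation=cv2.INTER_CUBIC))
X=world("scene",z["d"]);
for c in [318,322,326,330,390,394,398,402]:
    print(c,[(r,round(float(X[r,c,2]),3),round(float(X[r,c,1]),3)) for r in range(135,200,5)])
```

```text
318 [(135, 0.002, 0.137), (140, 0.002, 0.136), (145, -0.0, 0.135), (150, 0.0, 0.134), (155, 0.002, 0.133), (160, 0.003, 0.132), (165, 0.002, 0.131), (170, 0.0, 0.13), (175, 0.001, 0.129), (180, 0.001, 0.129), (185, 0.003, 0.128), (190, -0.0, 0.127), (195, 0.001, 0.126)]
322 [(135, 0.003, 0.146), (140, 0.0, 0.146), (145, -0.0, 0.145), (150, 0.266, 0.102), (155, 0.262, 0.102), (160, 0.002, 0.141), (165, 0.001, 0.14), (170, 0.001, 0.139), (175, 0.003, 0.138), (180, 0.005, 0.137), (185, 0.002, 0.136), (190, 0.001, 0.136), (195, 0.814, 0.017)]
326 [(135, 0.296, 0.106), (140, 0.292, 0.106), (145, 0.286, 0.106), (150, 0.279, 0.106), (155, 0.274, 0.106), (160, 0.814, 0.017), (165, 0.254, 0.108), (170, -0.001, 0.149), (175, 0.001, 0.147), (180, -0.0, 0.147), (185, -0.002, 0.146), (190, 0.001, 0.144), (195, 0.001, 0.143)]
330 [(135, 0.308, 0.11), (140, 0.303, 0.11), (145, 0.297, 0.11), (150, 0.289, 0.111), (155, 0.276, 0.112), (160, 0.266, 0.113), (165, 0.001, 0.158), (170, 0.22, 0.12), (175, -0.001, 0.157), (180, -0.001, 0.156), (185, 0.001, 0.154), (190, -0.0, 0.153), (195, 0.002, 0.152)]
39
[... 397 characters left out ...]
21), (165, 0.228, 0.224), (170, 0.215, 0.227), (175, -0.001, 0.3), (180, 0.001, 0.297), (185, -0.0, 0.295), (190, 0.001, 0.293), (195, 0.001, 0.29)]
398 [(135, 0.295, 0.216), (140, 0.002, 0.326), (145, 0.26, 0.226), (150, 0.264, 0.223), (155, 0.253, 0.225), (160, 0.233, 0.231), (165, 0.219, 0.234), (170, 0.001, 0.311), (175, 0.004, 0.307), (180, 0.001, 0.306), (185, 0.002, 0.303), (190, -0.0, 0.302), (195, -0.001, 0.3)]
402 [(135, 0.271, 0.232), (140, 0.263, 0.233), (145, 0.814, 0.017), (150, 0.256, 0.232), (155, 0.249, 0.233), (160, 0.001, 0.325), (165, -0.0, 0.323), (170, 0.001, 0.32), (175, 0.001, 0.317), (180, 0.002, 0.314), (185, 0.003, 0.312), (190, 0.003, 0.309), (195, -0.001, 0.308)]
```

View pics/scene1y.png

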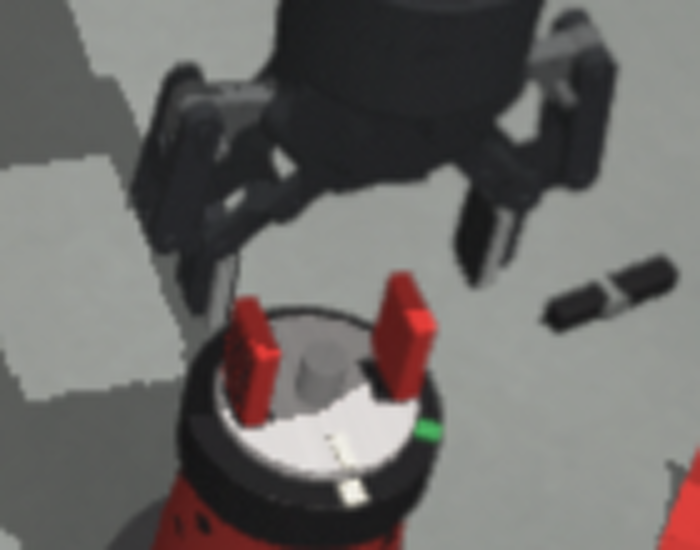

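Both the scene and wrist views show the open fingertips at z ≈ 0.207, about 12 mm above the tab tops. The real tips are therefore roughly 30 mm farther back than the stated TCP would give. I trust the images here. Before going lower I'll check the clearance under the gripper body.

Run:
```python
from h import *
z=np.load("scene1.npz");X=world("scene",z["d"]);im=z["im"]
for c in [355,360,365,370,375,380]:
    print(c,[(r,X[r,c].round(3).tolist()) for r in range(140,158,3)])
m=(im.max(-1)<70)&(np.hypot(X[...,0]-.5095,X[...,1]-.1755)<.05)&(X[...,2]>.2)
print("dark within 25mm of axis in y, lowest z:",np.sort(X[m&(abs(X[...,1]-.1755)<.025)][:,2])[:10].round(3))
print("all lowest:",np.sort(X[m][:,2])[:10].round(3))
```

```text
355 [(140, [0.523, 0.148, 0.299]), (143, [0.525, 0.149, 0.294]), (146, [0.524, 0.15, 0.287]), (149, [0.531, 0.149, 0.287]), (152, [0.531, 0.15, 0.281]), (155, [0.531, 0.151, 0.274])]
360 [(140, [0.525, 0.155, 0.3]), (143, [0.524, 0.156, 0.294]), (146, [0.531, 0.156, 0.294]), (149, [0.531, 0.157, 0.287]), (152, [0.53, 0.158, 0.28]), (155, [0.273, 0.231, -0.0])]
365 [(140, [0.525, 0.163, 0.301]), (143, [0.531, 0.162, 0.3]), (146, [0.529, 0.164, 0.292]), (149, [0.53, 0.164, 0.287]), (152, [0.519, 0.169, 0.268]), (155, [0.275, 0.241, 0.003])]
370 [(140, [0.524, 0.17, 0.3]), (143, [0.529, 0.17, 0.298]), (146, [0.53, 0.171, 0.293]), (149, [0.522, 0.174, 0.278]), (152, [0.265, 0.254, 0.002]), (155, [0.273, 0.253, 0.001])]
375 [(140, [0.519, 0.18, 0.295]), (143, [0.517, 0.181, 0.287]), (146, [0.519, 0.182, 0.282]), (149, [0.518, 0.183, 0.274]), (152, [0.264, 0.266, 0.001]), (155, [0.271, 0.266, -0.001])]
380 [(140, [0.521, 0.186, 0.297]), (143, [0.518, 0.189, 0.287]), (146, [0.516, 0.191, 0.279]), (149, [0.514, 0.192, 0.271]), (152, [0.265, 0.277, 0.003]), (155, [0.275, 0.276, 0.003])]
dark within 25mm of axis in y, lowest z: [0.267 0.268 0.269 0.269 0.269 0.27  0.27  0.27  0.27  0.27 ]
all lowest: [0.21  0.21  0.21  0.21  0.211 0.212 0.212 0.212 0.212 0.213]
```

The body's underside is at z ≈ 0.267, which shows the same offset of about 31 mm. Lowering 34 mm leaves the body 38 mm above the tabs.

{"name": "play_rows", "arguments": {"plan": [[[0,0.01,-0.001,-0.001,0],[0,0.018,-0.001,-0.001,0],[0,0.026,-0.001,-0.001,0],[0,0.034,-0.001,-0.001,0],[0,0.034,-0.001,-0.001,0],[0,0.034,-0.001,-0.001,0]]]}}

```text
clock: 4.1
position: [0.5106, 0.1764, 0.1298]
ee_rot: [-0.074, -0.703, -0.074, 0.703]
contact_force: [-1.0, -0.2, 0.2]
width: 0.0855
```

Run:
```python
from h import *
s=manip.get_state();im,d=manip.get_image("wrist");cv2.imwrite("pics/w3.png",im[:,:,::-1])
im,d=manip.get_image("scene");cv2.imwrite("pics/s3.png",cv2.resize(im[115:225,295:435,::-1],None,fx=5,fy=5,interpolation=cv2.INTER_CUBIC))
plan([.51,.1757,.128],102.3)
```

```text
pos [0.5111 0.1765 0.1304] toolaxes [[0.001, 0.001, -1.0], [0.207, -0.978, -0.001], [-0.978, -0.207, -0.001]] q6 1.565 F [-0.7  0.   0.2] w 0.0853 t 4.20
tool y yaw -78.02 turn about x: -0.3249606539496881
shift [0.0024 0.0006 0.0012]
```

View pics/w3.png

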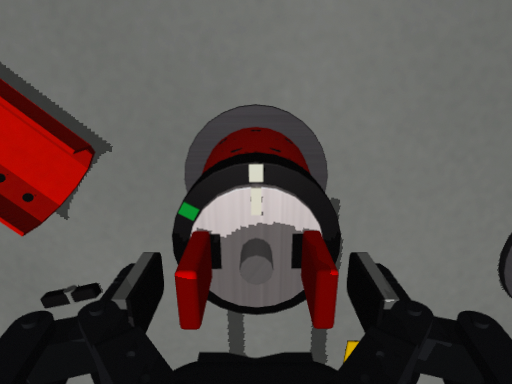

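View pics/s3.png

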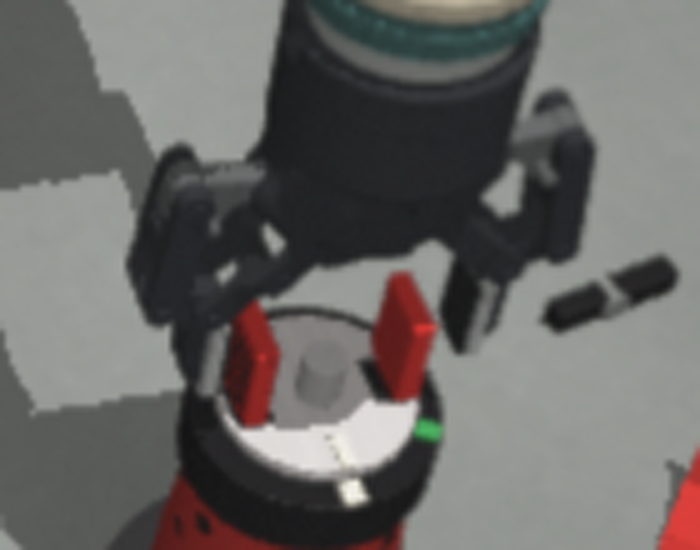

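Both pads now sit beside the tabs and overlap them in height, and the axis is centred. I'll squeeze.

{"name": "play_rows", "arguments": {"plan": [[[1,0.001,0,0.0005,0],[1,0.001,0,0.0005,0],[1,0.001,0,0.0005,0],[1,0.001,0,0.0005,0],[1,0.001,0,0.0005,0],[1,0.001,0,0.0005,0],[1,0.001,0,0.0005,0],[1,0.001,0,0.0005,0],[1,0.001,0,0.0005,0],[1,0.001,0,0.0005,0]]], "grip_force": 40}}

```text
clock: 5.2
position: [0.5114, 0.176, 0.131]
ee_rot: [0.074, 0.704, 0.074, -0.702]
contact_force: [-1.3, -1.9, 5.9]
width: 0.0449
```

Run:
```python
from h import *
s=manip.get_state();im,d=manip.get_image("wrist");cv2.imwrite("pics/w4.png",im[:,:,::-1])
tabs("wrist",im,d,s,near=(.509,.175))
plan([.51,.1757,.128],102.3);print(s["moment"])
```

```text
wrist area 2301 px [213.2 280.7] zmax 0.1969 topmid [0.507  0.1935 0.1929] topmean [0.5092 0.1934 0.1947] ext [0.029 0.013 0.008]
wrist area 2292 px [296.6 280.4] zmax 0.1970 topmid [0.5149 0.158  0.193 ] topmean [0.5167 0.1588 0.1947] ext [0.029 0.014 0.008]
pos [0.5114 0.176  0.1309] toolaxes [[0.003, 0.0, -1.0], [0.208, -0.978, 0.0], [-0.978, -0.208, -0.003]] q6 1.565 F [-1.  -1.6  6.2] w 0.0449 t 5.25
tool y yaw -78.0 turn about x: -0.3015839653027115
shift [0.0029 0.     0.0014]
[-0.26783906  0.19736619  0.14340188]
```

View pics/w4.png

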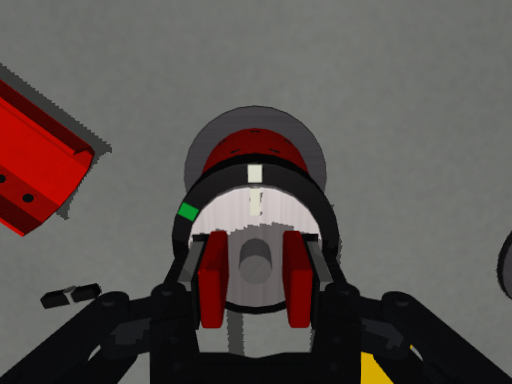

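The tabs are fully squeezed, with about 36.5 mm between centres and a width of 45 mm, and the pointer is still at the white mark. Now I'll turn counter-clockwise, which is negative about the down-pointing tool x.

{"name": "play_rows", "arguments": {"plan": [[[1,0,0,0,-3],[1,0,0,0,-8],[1,0,0,0,-14],[1,0,0,0,-20],[1,0,0,0,-26],[1,0,0,0,-32],[1,0,0,0,-38],[1,0,0,0,-44],[1,0,0,0,-50],[1,0,0,0,-56],[1,0,0,0,-61],[1,0,0,0,-61]]]}}

```text
clock: 6.45
position: [0.51, 0.1774, 0.131]
ee_rot: [0.42, 0.569, 0.421, -0.568]
contact_force: [-3.1, 3.9, 2.3]
width: 0.0448
```

Run:
```python
from h import *
s=manip.get_state();im,d=manip.get_image("wrist");cv2.imwrite("pics/w5.png",im[:,:,::-1])
tabs("wrist",im,d,s,near=(.509,.175))
plan([.51,.1757,.128],162.);print(s["moment"])
```

```text
wrist area 2291 px [213.1 280.5] zmax 0.1970 topmid [0.4933 0.1812 0.193 ] topmean [0.4943 0.1832 0.1946] ext [0.015 0.029 0.008]
wrist area 2308 px [296.3 280.3] zmax 0.1967 topmid [0.5279 0.1709 0.1927] topmean [0.5281 0.173  0.1945] ext [0.015 0.029 0.008]
pos [0.51   0.1774 0.131 ] toolaxes [[0.001, 0.003, -1.0], [0.956, -0.294, 0.0], [-0.294, -0.956, -0.003]] q6 0.502 F [-4.2  5.7  1.3] w 0.0449 t 6.50
tool y yaw -17.12 turn about x: 0.8767050907994189
shift [0.003  0.0005 0.0016]
[0.7485393  0.5961895  0.07645318]
```

View pics/w5.png

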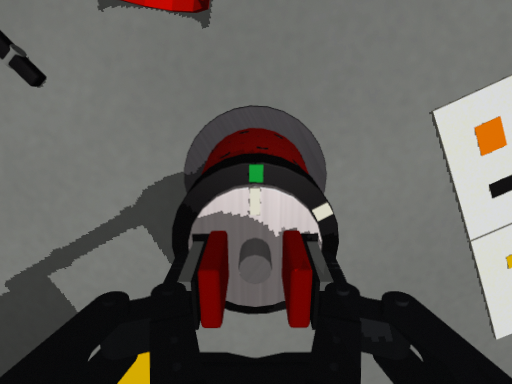

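The pointer at (255,201) lines up with the green mark at (256,173), and the tabs are still squeezed. I'll release.

{"name": "play_rows", "arguments": {"plan": [[[0,0,0,0,0],[0,0,0,0,0],[0,0,0,0,0],[0,0,0,0,0],[0,0,0,0,0],[0,0,0,0,0],[0,0,0,0,0],[0,0,0,0,0],[0,0,0,0,0]]]}}

```text
clock: 7.4
position: [0.51, 0.1774, 0.131]
ee_rot: [0.419, 0.57, 0.421, -0.568]
contact_force: [-0.4, -0.0, -1.1]
width: 0.0857
```

Run:
```python
from h import *
s=manip.get_state();im,d=manip.get_image("wrist");cv2.imwrite("pics/w6.png",im[:,:,::-1])
tabs("wrist",im,d,s,near=(.509,.175))
plan([.51,.1757,.128],162.)
```

```text
wrist area 2581 px [192.3 280. ] zmax 0.1969 topmid [0.4846 0.1843 0.193 ] topmean [0.4856 0.1859 0.1945] ext [0.016 0.028 0.008]
wrist area 2581 px [317.  279.8] zmax 0.1975 topmid [0.5367 0.168  0.1935] topmean [0.5367 0.1701 0.1946] ext [0.015 0.029 0.008]
pos [0.51   0.1774 0.131 ] toolaxes [[0.001, 0.003, -1.0], [0.956, -0.294, 0.0], [-0.294, -0.956, -0.003]] q6 0.502 F [-0.6  0.8  0.4] w 0.0851 t 7.45
tool y yaw -17.12 turn about x: 0.8784585119931876
shift [0.003  0.0005 0.0016]
```

View pics/w6.png

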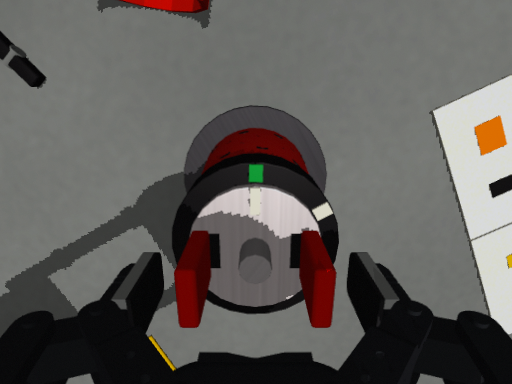

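The tabs sprang out to about 54.6 mm and the fingers are clear of them. I'll retreat straight up and check.

{"name": "play_rows", "arguments": {"plan": [[[0,-0.01,0,0,0],[0,-0.03,0,0,0],[0,-0.06,0,0,0],[0,-0.09,0,0,0],[0,-0.12,0,0,0],[0,-0.15,0,0,0],[0,-0.17,0,0,0],[0,-0.17,0,0,0],[0,-0.17,0,0,0],[0,-0.17,0,0,0]]]}}

```text
clock: 8.45
position: [0.509, 0.1767, 0.2997]
ee_rot: [0.419, 0.569, 0.421, -0.569]
contact_force: [0.3, -0.1, 0.3]
width: 0.0855
```

Run:
```python
from h import *
s=manip.get_state();im,d=manip.get_image("wrist");cv2.imwrite("pics/w7.png",im[:,:,::-1])
tabs("wrist",im,d,s,near=(.509,.175))
im,d=manip.get_image("scene");cv2.imwrite("pics/s7.png",im[:,:,::-1])
tabs("scene",im,d,near=(.509,.175))
plan([.51,.1757,.3],162.);print(s["qd"].round(3))
```

```text
wrist area 389 px [226.  178.2] zmax 0.1970 topmid [0.4838 0.1838 0.1932] topmean [0.4845 0.1846 0.1949] ext [0.015 0.027 0.008]
wrist area 341 px [286.  178.8] zmax 0.1972 topmid [0.5366 0.1681 0.1932] topmean [0.5367 0.1689 0.1951] ext [0.015 0.027 0.008]
scene area 246 px [362.9 172.6] zmax 0.1977 topmid [0.4837 0.1837 0.1937] topmean [0.4841 0.1841 0.1943] ext [0.012 0.026 0.008]
scene area 254 px [356.9 195.8] zmax 0.1985 topmid [0.5361 0.1671 0.1946] topmean [0.5364 0.1674 0.1949] ext [0.012 0.025 0.008]
pos [0.5091 0.1768 0.2996] toolaxes [[-0.002, 0.002, -1.0], [0.956, -0.294, -0.002], [-0.294, -0.956, -0.002]] q6 0.502 F [-0.1  0.6 -0.1] w 0.0852 t 8.55
tool y yaw -17.12 turn about x: 0.8790104678905664
shift [-0.0004  0.0012  0.0008]
[-0.003  0.007  0.005 -0.001  0.002 -0.001]
```

View pics/s7.png

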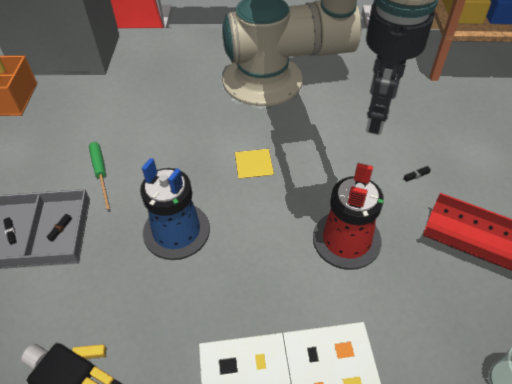

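The scene view shows the red collar turned, with its tabs at (363,173) and (357,196). The gripper is clear above it, and the blue collar has not changed. The tab line went from 102° to about 163°, a turn of about 60°. I'm handing in.

```bash
python3 -c "
from rig import manip
print(manip.sign_off())"
```

```text
the job is handed in; nothing more can be done
None
```

The red forearm's coupling is unlocked: I squeezed its tabs, turned the collar counter-clockwise to the green mark, let go and lifted the gripper clear. I handed the job in at about 8.6 s of the 32 s allowed; sign-off reports no verdict.

- **Squeeze:** the tab centres were about 36.5 mm apart with the pointer still at the white mark.
- **Turn:** the tool turned 61°. The wrist image showed the pointer at the green mark with the tabs still squeezed (finger opening 45 mm).
- **Release:** the tabs sprang out to about 55 mm apart. After I lifted clear, the tab line stood about 60° from its start in both the wrist and scene views.
- **Blue collar and contact:** by eye, the blue collar looked unchanged in the last scene image. The contact force was back to about zero.

**Disagreement with the description:** both the scene and wrist cameras showed the fingertips and gripper body about 31 mm farther back from the stated TCP than described. I followed the images and lowered the tool another 34 mm before squeezing. The three camera views put the collar axis within 2 mm of each other.

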